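Load and bolt a glass plate in the plate holder

TASK

A thin glass plate lies loose on the open part of the dark plate holder. Moving it only by pressing lightly down on its top face and dragging, bring it square against the long side rail and slide it along the rail under the hold-down bridge until it is fully home against the end stop. Then push the bolt all the way across behind it by its black knob and let go; do not press hard enough to crack the glass, and leave the vials and the cardboard box alone.

Things in the scene. Friction and masses are not known exactly. Their poses are not given: they have to be found in the camera images.
- holder: Plate holder, fixed, on levelling feet: its height varies. Dark grey deck 286 x 225 mm, 15 mm thick, with aluminium rails. Origin on the underside below the middle of the plate lane; +x along the lane to the end stop (away from the robot), +y to the long side rail, z up. In its frame the deck top is z = 15, x -151 to 135, y -153 to 72 mm. The open part is x below 0, the bay at the far end.
- rail (a point): Point on the inner top edge of the long side rail, at holder x = 0; the rail's inner face is at holder y = 52 mm and runs along the whole deck. Rail 12 mm high above the deck, 12 mm thick.
- bay_wall (a point): Near end of the inner top edge of the low wall on the bay's other side: face at holder y = -52.5 mm, from x = 34 to 132 mm, 10 mm thick, 12 mm high above the deck, with a slanted lead-in from x = 25 mm. The lane in the bay is thus 104.5 mm wide.
- bridge (a point): Middle of the near top edge of the hold-down bridge that spans the lane over holder x = 104 to 132 mm; its underside is 6.5 mm and its top 12.5 mm above the deck. The end stop (face at holder x = 120 mm) is beneath it, so the last 16 mm of the lane are hidden from above.
- home (a point): Point on the deck's top in the bay, holder frame (70, 0, 15) mm: the middle of the plate's underside lies here (within its 2 mm side play) when the plate is home. Axes as the holder's.
- plate: Coated glass plate, white, loose, 100 x 100 x 3 mm, 0.06 to 0.12 kg; origin at the middle of its underside, z up, x and y along its edges (x roughly towards the end stop). It slides more easily on the deck than under a fingertip, and turns most readily when dragged by a point near one end. Cracks if pressed with over 40 N; 10 to 18 N drags it; less slips at the roller. Too wide to grip.
- bolt (a joint): Sliding bolt of the holder, in m: 0 drawn back, 0.045 fully across (a stop). Slides along holder +y with about 1.5 N friction and stays where left. Steel bar 14 mm wide (holder x 2 to 16 mm), 80 long, 8 high, on the deck; its tip goes from holder y = -66 to -21 mm, 4 mm behind the rear edge (x = 20 mm) of a plate that is home; a plate not home blocks it.
- bolt_knob (a point): Top centre of the bolt's upright round black knob, 18 mm diameter, 32 mm high above the bar; 40 mm above the deck. At joint value 0 it is at holder x = 9, y = -110 mm; it moves with the bolt. About 35 mm of free deck lies on its outer side. Two guide strips, 4 mm thick and 8 mm high above the deck, flank the bar over holder y = -150 to -70 mm.
- vial_a: Small capped glass vial standing on the mat beside the holder's long rail, 22 mm diameter, 65 mm high; origin at the centre of its underside. Leave alone.
- vial_b: A second such vial. Leave alone.
- plate_box: Open cardboard box, 125 x 125 x 35 mm, standing on the mat to the robot's right of the holder; origin at the centre of its underside. Leave alone.
- roller (a point): Top of the sprung white edge roller (20 mm diameter, upright) that stands 8 mm out of the bay wall at holder x = 85 mm, its top 7.5 mm above the deck. The plate's leading corner pushes it aside about 4 mm against its spring (1 to 3 N sideways) on the way in: a few N more drag is felt there. It then holds the plate against the long rail.
- mat: Black bench mat, fixed, 400 x 780 x 2 mm, under all this; origin at the centre of its underside.
Things that resemble listed ones, but are neither listed nor needed, are in the scene too. Of the things that look like the plate, the middle-sized one is meant.

How it is judged (in metres and radians):
On the way, in this order (a step that is already met when the one before it is completed fails the run):
1. the plate lies square along the long side rail (within about 5 mm and 4 degrees) (y of plate in the frame of holder above -0.003 m and angle between the x axis of plate and the x axis of holder, either way round below 0.07 rad), for 0.1 s.
2. the plate is home: within 2 mm of the end stop and square, the bolt not yet across (x of plate in the frame of holder above 0.068 m and angle between the x axis of plate and the x axis of holder, either way round below 0.06 rad and value of joint bolt below 0.03 m), for 0.2 s.
At the end, for the whole second after the job is handed in: The plate lies flat on the deck in the bay, within 2.5 mm of the end stop and square to it, at rest, and the bolt is across behind it to within 3 mm of its stop (x of plate in the frame of holder between 0.0675 and 0.0725 m and y of plate in the frame of holder between -0.004 and 0.004 m and z of plate in the frame of holder below 0.0175 m and angle between the x axis of plate and the x axis of holder, either way round below 0.06 rad and value of joint bolt above 0.042 m and linear speed of plate below 0.01 m/s); the robot touches nothing.
It fails at once if the glass is pressed with more than 40 N (contact force between the fingers and plate above 40 N).
It fails at once if the plate is pushed by its edge, the fingers standing beside it instead of on its top (contact force between the fingers and plate above 1 N and (x of the grasp point in the frame of plate below -0.053 m or x of the grasp point in the frame of plate above 0.053 m or y of the grasp point in the frame of plate below -0.053 m or y of the grasp point in the frame of plate above 0.053 m)).
It fails at once if a vial or the cardboard box is moved by more than 15 mm (distance of any of vial_a, vial_b, plate_box from where it was at the start of the episode above 0.015 m).
It also fails if it takes over 67 s, if anything falls off the work surface, if the arm or the gripper's body presses on something with over 40 N, if the wrist force passes 120 N, or if a joint passes its speed limit or range.

ROBOT

A 7-joint arm with a two-finger parallel gripper is mounted at the origin on the work surface. World frame = base frame: x ahead of the robot, y to its left, z up, the work surface at z = 0. Lengths are in mm, angles in degrees, forces in N, time in s.
With the tool pointing down it reaches from about 425 to 875 mm from the base axis. Payload 8.4 kg.
Tool frame: the origin (TCP) lies midway between the tips of the shut fingers; the grasp point (between the pads) lies 19 mm behind it (robot.grip_depth is the distance from the TCP to the grasp point, in mm); z points along the fingers, y is the direction in which the jaws open and shut (so a half turn about z gives the same grasp; the last joint's range is limited). The gripper opens to 85 mm and grips with 20 to 120 N. Pads are 22 mm wide; open, the fingers measure 114 mm over their backs; the gripper's body (76 mm by 85 mm) begins 54 mm behind the grasp point. The pads swing forward as they close: fully open they stand 13 mm farther back than shut.
Start: joints at [61.983, 19.091, 2.286, 83.961, -0.768, 76.965, -3.352], TCP at [246.978, -601.22, 231.308] pointing down, gripper open.
Joint ranges: [-147.57, 147.57], [-21.85, 119.76], [-74.77, 79.35], [14.55, 137.4], [-85.83, 265.84], [4.83, 119.75], [-152.11, 152.11]. Speed limits (degrees/s): [127.2, 127.2, 159.86, 159.86, 180, 180, 180].

INTERFACE

Orientations are given as [roll, pitch, yaw] about the fixed x, y, z axes, in that order (R = Rz(yaw) Ry(pitch) Rx(roll)).
In Python, from bench import robot, optics, job_done, models gives the robot as it stands.
- The arm moves only by the tool drive_tool, never from a script. Its argument "rows" is text: rows parted by semicolons, each of 7 numbers parted by spaces: the shift along the world's x, y, z normalised to -1 to 1, where 1 is 0.25 m, then the turn, a rotation vector about the world's x, y, z normalised to -1 to 1, where 1 is 0.5 rad, then the opening, from 0 (shut) to 1 (fully open). In form: x y z ax ay az jaw; .... A call has 1 to 12 rows; each row is the pose to reach, as a shift and turn from the pose commanded when the call began; what a row does not reach only later rows make up. A row lasts 1/8 s, in which the tool goes at most 62.5 mm and 10.7 degrees, less where a joint would pass 70% of its speed; a pose out of reach is approached as far as the arm can. A call with a number of a shift or a turn outside -1 to 1 is refused whole. A call with a gripper value outside its range is refused whole. The fingers move at their own pace and stop on an object; "squeeze" is the grip in N (left out, the last holds). Time passes only in rows, so rows that repeat a pose let the fingers close. It gives the time, the measured TCP pose, the force and the opening at its end, in the units of the state.
- robot.get_state(): the state, without advancing time (a new reading comes with each control period).
- optics.capture(name): name is "side" or "top" or "wrist"; returns a dict with "image" (420x560x3 uint8, red, green, blue), "z_map" (420x560 float32, mm along the optical axis (not along the pixel's ray), 0 where there is no reading), "fovy" (degrees; the focal length in pixels is half the picture's height over the tangent of half this angle, whatever the lens; pixels are square), "cx", "cy" (the principal point, pixels), "D" ([k1, k2, p1, p2, k3] as OpenCV has them; the pictures are not rectified), "R" (3x3) and "t" (3): a world point X has camera coordinates R X + t. Camera axes: x right, y down, z forward; pixel columns grow to the right and rows downward; lengths in mm; the calibration is good to about 2 mm. A picture is of the moment at which its call begins.
- job_done(): hands the job in, once; it reports no verdict.
Trained networks look in a picture, given as the dict that the camera call returned (one of the last four; its "shot" number tells which), for a name from the list of things; names that differ only in an ending like _2 or _b are one class to them, and where a whole thing is asked for, a point or a joint stands for the part that bears it (a point fixed in the world has none). Each returns a list of dicts, best first, with "p" (0 to 1); they miss things now and then, are a little off and sometimes report something else, mostly with a low value. They report only what shows in the picture. A call takes as long as a camera call. They do not tell look-alikes from the thing itself.
- models.recognise(picture, name): "extent" ([left, top, right, bottom] in pixels, round what is visible of it).
The state is a dict: "time_s": time; "q": joint angles; "joint_vel": joint speeds; "effort": joint torques, N m; "position": TCP position; "tcp_rot": TCP orientation; "contact_force": force on the tool from outside, world axes, zero at the start; "wrist_torque": the same for the moment, N m; "grip_width": opening from 0.0 (shut) to 1.0 (fully open).
Only numpy, scipy, OpenCV 4.12 (cv2) and the standard library are available. Lean on these libraries where they do the work, as an engineer would, in place of code of your own. Each camera call takes 0.05 s, during which the arm holds its last target. There are 200 camera calls.

## Working session

There is one attempt and no reset: what is moved stays moved. The work goes in short steps, Python scripts to look and compute and a tool call to move; the robot and the scene stay as the last step left them, time stands still between calls to the robot, and variables do not carry over. Pictures are saved under pics/ and viewed, on a budget of 10 in all, crops included, one or two more only if the job needs it, and the job is handed in when it is done.

Besides the shell and the picture viewer there is one more tool, called by a JSON object that holds its "api" and its "payload", one argument or row to a line. drive_tool: Moves the arm, as the interface text tells. Its arguments: {"type":"object","properties":{"rows":{"type":"string"},"squeeze":{"type":"number"}},"required":["rows"]}

```bash
mkdir -p pics; ls; cat > h.py <<'E'
import numpy as np, cv2
from bench import robot, optics, job_done, models
def K(c):
    f=c["image"].shape[0]/2/np.tan(np.radians(c["fovy"])/2)
    return np.array([[f,0,c["cx"]],[0,f,c["cy"]],[0,0,1.]])
def ray(c,uv):
    n=cv2.undistortPoints(np.array(uv,float).reshape(-1,1,2),K(c),np.array(c["D"],float)).reshape(-1,2)
    return np.c_[n,np.ones(len(n))]
def onz(c,uv,z):  # intersect with plane z
    R=np.array(c["R"]);t=np.array(c["t"]);d=ray(c,uv)@R;o=-R.T@t
    return o+d*((z-o[2])/d[:,2])[:,None]
def dep(c,uv):
    R=np.array(c["R"]);t=np.array(c["t"]);uv=np.array(uv).reshape(-1,2)
    z=np.array([np.median([v for v in c["z_map"][int(y)-1:int(y)+2,int(x)-1:int(x)+2].ravel() if v>0] or [np.nan]) for x,y in uv])
    return (ray(c,uv)*z[:,None]-t)@R
def proj(c,X):
    R=np.array(c["R"],float)
    return cv2.projectPoints(np.array(X,float).reshape(-1,1,3),cv2.Rodrigues(R)[0],np.array(c["t"],float),K(c),np.array(c["D"],float))[0].reshape(-1,2)
def save(c,n,crop=None,s=1):
    im=c["image"][:,:,::-1]
    if crop: im=im[crop[1]:crop[3],crop[0]:crop[2]]
    cv2.imwrite("pics/"+n,cv2.resize(im,None,fx=s,fy=s,interpolation=cv2.INTER_CUBIC))
E
python3 - <<'E'
from h import *
s=robot.get_state(); print(s["time_s"],s["position"],s["tcp_rot"],s["contact_force"])
for n in("top","side"):
    c=optics.capture(n); save(c,n+"0.png",s=1.4)
    np.save(n+"0.npy",c,allow_pickle=True)
    print(n,c["fovy"],-np.array(c["R"]).T@c["t"])
    for k in("plate","holder","rail","bay_wall","bridge","home","bolt","bolt_knob","roller","vial_a","plate_box"):
        for r in models.recognise(c,k)[:4]:
            e=r["extent"];m=[(e[0]+e[2])/2,(e[1]+e[3])/2]
            print(k,round(r["p"],2),np.round(e),dep(c,[m]).round()[0])
E
```

```text
pics
0.0 [ 246.79959762 -600.80976267  230.41106063] [-1.79904270e+02  5.47674461e-03  2.23344939e+01] [ 0.18502193  0.81495247 -0.02018651]
top 51.60829968044782 [ 266.2945744     2.77869975 1112.17019363]
plate 0.91 [375. 256. 439. 318.] [ 281. -301.    3.]
plate 0.69 [268. 192. 308. 231.] [486. -10.  26.]
plate 0.57 [158. 296. 193. 335.] [240. 287.   2.]
holder 0.73 [202. 202. 216. 211.] [501. 186.  66.]
holder 0.57 [236. 122. 337. 246.] [560.  -9.  23.]
rail 0.79 [228. 125. 339. 248.] [554.  -0.  24.]
bay_wall 0.88 [233. 127. 341. 248.] [551.  -9.  24.]
bridge 0.78 [235. 126. 338. 247.] [553.  -8.  24.]
home 0.82 [232. 126. 340. 245.] [556.  -8.  24.]
bolt 0.66 [293. 166. 323. 178.] [581. -65.  56.]
bolt_knob 0.73 [237. 125. 339. 246.] [557. -13.  24.]
bolt_knob 0.5 [293. 164. 322. 177.] [582. -64.  60.]
vial_a 0.47 [202. 200. 218. 215.] [499. 183.  67.]
plate_box 0.58 [346. 132. 402. 186.] [ 623. -248.    6.]
plate_box 0.36 [272. 193. 310. 232.] [485. -17.  26.]
side 52.26901086332377 [430.45758471 653.62068315 621.00985411]
plate 0.86 [245. 216. 296. 251.] [482. -10.  26.]
plate 0.62 [325. 152. 383. 186.] [ 279. -302.    1.]
plate 0.6 [384. 345. 437. 392.] [239. 284.   2.]
holder 0.66 [155. 200. 312. 284.] [557.  13.  22.]
rail 0.81 [156. 199. 308. 286.] [559.  17.  24.]
bay_wall 0.87 [157. 198. 311. 284.] [556.  12.  23.]
bridge 0.79 [160. 199. 307. 287.] [556.  17.  23.]
home 0.67 [162. 200. 307. 281.] [555.  11.  24.]
bolt 0.56 [217. 199. 225. 232.] [593. -58.  33.]
bolt_knob 0.61 [217. 202. 223. 229.] [595. -60.  32.]
roller 0.49 [188. 222. 193. 239.] [649.  -5.  34.]
vial_a 0.7 [182. 290. 201. 326.] [604. 203.  42.]
vial_a 0.64 [244. 289. 258. 322.] [503. 195.  45.]
plate_box 0.96 [196. 153. 250. 195.] [ 620. -260.    4.]
```

View pics/top0.png

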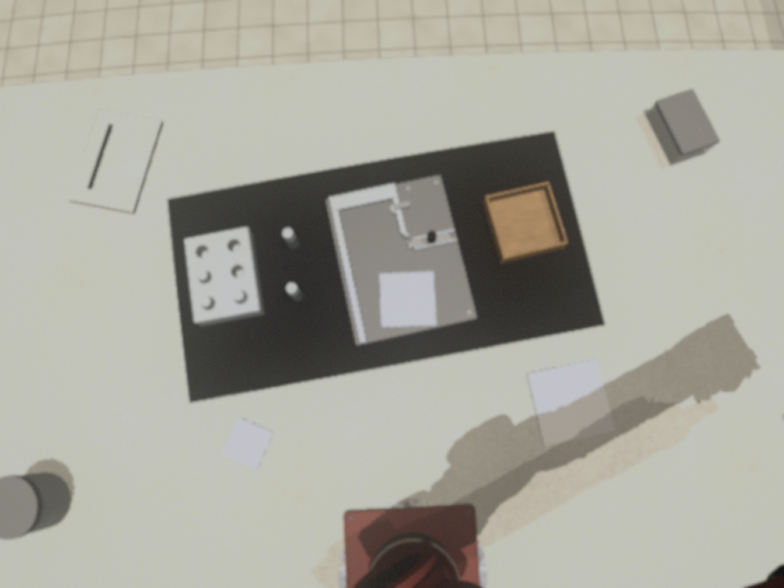

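```bash
python3 - <<'E'
from h import *
c=np.load("top0.npy",allow_pickle=True).item(); save(c,"topc.png",(215,110,355,260),4)
E
```

```text
(no output)
```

View pics/topc.png

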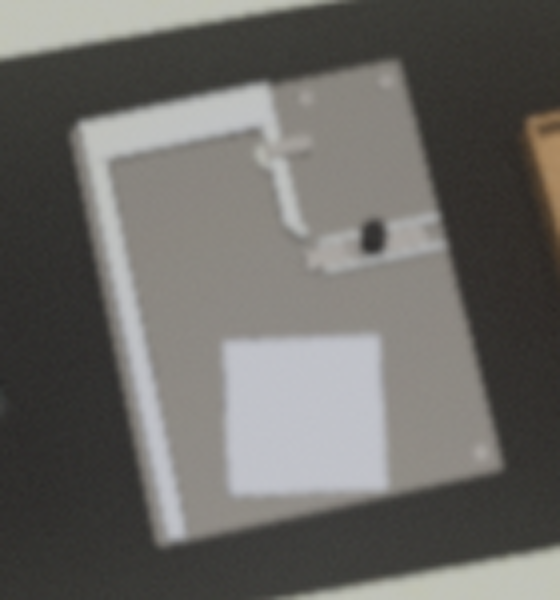

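The three plate look-alikes, in top picture pixels (1.4x), are the sheet on the deck at (408,300), a larger one at (570,402) and a smaller one at (247,443). The middle-sized one is on the deck, and the crop confirms it. Its corners in the crop are about (222,342), (380,333), (388,490) and (231,495). The knob is at (372,236) and the rail is on the left.

```bash
python3 - <<'E'
from h import *
from scipy.optimize import least_squares
c=np.load("top0.npy",allow_pickle=True).item()
f=lambda a: np.array(a,float)/4-0.375+[215,110]
g=f([(300,400),(180,250),(440,300),(330,500),(450,430)]);
D=dep(c,[f((x,y)) for x in range(160,210,10) for y in range(300,420,10)]+[f((x,y)) for x in range(400,440,10) for y in range(300,450,10)])
zd=np.nanmedian(D[:,2]);print("deck z",zd, D[:60,2].mean(),D[60:,2].mean())
P=dep(c,[f((x,y)) for x in range(245,370,12) for y in range(355,480,12)]);print("plate z",np.nanmedian(P[:,2]))
zd=np.round(zd,1)
img=f([(400,60),(502,467),(78,125),(110,160),(184,540),(372,231),(270,85)])
H=np.array([[135,-153,0],[-151,-153,0],[132,64,12],[104,52,12.5],[-151,52,12],[9,-110,40],[132,-62,12.5]])
def w(p,H): 
    C,S=np.cos(p[2]),np.sin(p[2]); return np.c_[p[0]+C*H[:,0]-S*H[:,1],p[1]+S*H[:,0]+C*H[:,1],zd+H[:,2]]
r=least_squares(lambda p:(proj(c,w(p,H))-img).ravel(),[550,0,0.2],loss="soft_l1")
print("holder",r.x[:2],np.degrees(r.x[2]),(proj(c,w(r.x,H))-img).round(1).tolist())
m=(c["image"].min(2)>165).astype(np.uint8); e=[262,186,314,237]
m2=np.zeros_like(m);m2[e[1]:e[3],e[0]:e[2]]=m[e[1]:e[3],e[0]:e[2]]
ct=max(cv2.findContours(m2,0,1)[0],key=cv2.contourArea);W=onz(c,ct.reshape(-1,2),zd+3)
rc=cv2.minAreaRect(W[:,:2].astype(np.float32));print(rc, cv2.boxPoints(rc))
W2=onz(c,f([(222,342),(380,333),(388,490),(231,495)]),zd+3);print(W2.round(1))
for q in (W2[:,:2].mean(0),np.array(rc[0])):
    d=q-r.x[:2];C,S=np.cos(r.x[2]),np.sin(r.x[2]);print("plate in holder",C*d[0]+S*d[1],-S*d[0]+C*d[1])
E
```

```text
deck z 23.44326448283968 23.95899357233646 23.341259441215296
plate z 26.92399635844135
holder [562.70022855  36.47093669] 9.528378622282295 [[-0.3, 0.0], [0.0, 1.1], [0.4, -0.2], [-1.1, -0.2], [0.3, -0.3], [2.6, 0.0], [-0.8, -0.1]]
((482.2607421875, -15.832164764404297), (101.35428619384766, 101.26128387451172), 89.62462615966797) [[431.2992   -66.17651 ]
 [532.5583   -66.83993 ]
 [533.2223    34.512184]
 [431.9632    35.1756  ]]
[[532.2  34.5  26.4]
 [532.9 -67.3  26.4]
 [430.7 -66.   26.4]
 [432.7  33.2  26.4]]
plate in holder -88.2239936703051 -38.80348953110448
plate in holder -87.98777276647894 -38.26587555250518
```

{"api": "drive_tool", "payload": {
  "rows": "0.42 0.96 0 0 0 -0.447 0;0.42 0.96 0 0 0 -0.447 0;0.42 0.96 0 0 0 -0.447 0;0.42 0.96 0 0 0 -0.447 0;0.42 0.96 0 0 0 -0.447 0"
}}

```text
time_s: 1.82
position: [354.2, -357.3, 231.8]
tcp_rot: [180.0, -0.1, 9.9]
contact_force: [-0.1, -0.7, 0.7]
grip_width: -0.001
```

{"api": "drive_tool", "payload": {
  "rows": "0.42 0.96 0 0 0 0 0;0.42 0.96 0 0 0 0 0;0.42 0.96 0 0 0 0 0;0.42 0.96 0 0 0 0 0;0.42 0.96 0 0 0 0 0"
}}

```text
time_s: 2.45
position: [458.4, -117.8, 231.7]
tcp_rot: [-180.0, -0.1, 9.8]
contact_force: [0.2, -0.3, -0.8]
grip_width: -0.001
```

{"api": "drive_tool", "payload": {
  "rows": "0.2 0.44 -0.4 0 0 0 0;0.2 0.44 -0.4 0 0 0 0;0.2 0.44 -0.4 0 0 0 0;0.2 0.44 -0.4 0 0 0 0"
}}

```text
time_s: 2.95
position: [506.5, -10.7, 129.6]
tcp_rot: [-179.9, 0.2, 9.6]
contact_force: [-0.1, -1.0, 0.4]
grip_width: 0.002
```

```bash
python3 - <<'E'
from h import *
s=robot.get_state(); print(s["time_s"],s["position"],s["tcp_rot"],s["contact_force"],s["grip_width"])
c=optics.capture("wrist"); np.save("w1.npy",c,allow_pickle=True); save(c,"w1.png")
print(-np.array(c["R"]).T@c["t"], proj(c,[s["position"]]))
E
```

```text
2.95 [506.45674063 -10.6894677  129.58925231] [-1.79917525e+02  1.66525138e-01  9.62844687e+00] [-0.08579746 -1.0309253   0.39562577] 0.0016525146865196806
[575.29846764   1.03910898 272.14908661] [[279.46110718 269.49762311]]
```

View pics/w1.png

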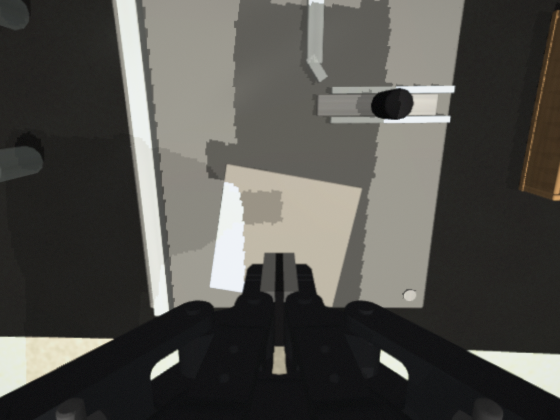

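The wrist view shows the rail at left with its inner top edge about (132,0) to (165,300). The plate's front corners are at (228,165) and (361,187), with the knob at (398,102).

```bash
python3 - <<'E'
from h import *
c=np.load("w1.npy",allow_pickle=True).item()
zd=np.nanmedian(dep(c,[(x,y) for x in range(170,215,5) for y in range(40,150,5)])[:,2]);print("deck",zd,"plate",np.nanmedian(dep(c,[(x,y) for x in range(260,340,8) for y in range(195,240,8)])[:,2]))
zd=23.4
p=np.array([562.7,36.5]);a=np.radians(9.53);R=np.array([[np.cos(a),np.sin(a)],[-np.sin(a),np.cos(a)]])
def show(n,uv,z):
    X=onz(c,uv,z);print(n,X.round(1).tolist(),((X[:,:2]-p)@R.T).round(1).tolist())
show("deckR edge/corner",[(465,0),(444,157),(424,307)],zd)
show("rail inner top",[(132,0),(147,150),(163,300)],zd+12)
show("knob",[(401,103)],zd+40)
show("plate",[(228,165),(361,187),(211,288)],zd+3)
show("bar tip",[(319,96),(319,114)],zd+8)
show("wall end",[(307,62),(324,73)],zd+12)
E
```

```text
deck 23.791816749542733 plate 26.73411816194744
deckR edge/corner [[660.3, -103.7, 23.4], [563.1, -121.3, 23.4], [442.2, -141.9, 23.4]] [[73.0, -154.4], [-25.7, -155.7], [-148.3, -156.0]]
rail inner top [[622.9, 99.7, 35.4], [534.3, 86.0, 35.4], [420.2, 66.6, 35.4]] [[69.8, 52.4], [-19.8, 53.5], [-135.5, 53.3]]
knob [[591.0, -67.8, 63.4]] [[10.6, -107.5]]
plate [[531.9, 31.3, 26.4], [532.2, -67.0, 26.4], [431.4, 32.2, 26.4]] [[-31.2, -0.0], [-47.2, -97.0], [-130.2, 17.5]]
bar tip [[588.8, -23.4, 31.4], [577.5, -25.7, 31.4]] [[15.8, -63.4], [4.3, -63.8]]
wall end [[607.3, -11.3, 35.4], [602.8, -23.3, 35.4]] [[36.1, -54.5], [29.6, -65.6]]
```

{"api": "drive_tool", "payload": {
  "rows": "0 0 -0.24 0 0 0 0;0 0 -0.37 0 0 0 0;0 0 -0.37 0 0 0 0;0 0 -0.38 0 0 0 0;0 0 -0.384 0 0 0 0;0 0 -0.388 0 0 0 0;0 0 -0.392 0 0 0 0;0 0 -0.396 0 0 0 0;0 0 -0.4 0 0 0 0"
}}

```text
time_s: 4.12
position: [507.0, -11.1, 31.3]
tcp_rot: [-180.0, 0.0, 9.5]
contact_force: [-0.3, 0.4, -0.5]
grip_width: 0.0
```

{"api": "drive_tool", "payload": {
  "rows": "0 0 -0.004 0 0 0 0;0 0 -0.008 0 0 0 0;0 0 -0.012 0 0 0 0;0 0 -0.014 0 0 0 0;0 0 -0.014 0 0 0 0"
}}

```text
time_s: 4.75
position: [507.0, -11.2, 27.8]
tcp_rot: [-180.0, 0.0, 9.5]
contact_force: [-0.6, 0.8, 1.2]
grip_width: -0.005
```

{"api": "drive_tool", "payload": {
  "rows": "0 0 -0.002 0 0 0 0;0 0 -0.004 0 0 0 0;0 0 -0.004 0 0 0 0"
}}

```text
time_s: 5.12
position: [507.0, -11.2, 26.8]
tcp_rot: [-180.0, -0.0, 9.5]
contact_force: [-0.3, 0.3, 0.6]
grip_width: -0.003
```

{"api": "drive_tool", "payload": {
  "rows": "0 0 -0.002 0 0 0 0;0 0 -0.004 0 0 0 0;0 0 -0.004 0 0 0 0"
}}

```text
time_s: 5.5
position: [507.7, -11.2, 26.7]
tcp_rot: [180.0, -0.1, 9.5]
contact_force: [-2.7, 0.8, 10.5]
grip_width: 0.0
```

{"api": "drive_tool", "payload": {
  "rows": "0 0 -0.001 0 0 0 0;-0.002 0.012 -0.001 0 0 0.03 0;-0.004 0.026 -0.001 0 0 0.06 0;-0.007 0.04 -0.001 0 0 0.09 0;-0.009 0.054 -0.001 0 0 0.12 0;-0.011 0.067 -0.001 0 0 0.15 0;-0.013 0.08 -0.001 0 0 0.17 0;-0.013 0.08 -0.001 0 0 0.17 0"
}}

```text
time_s: 6.5
position: [505.1, 8.8, 26.8]
tcp_rot: [179.9, -0.2, 14.4]
contact_force: [0.3, -0.3, 9.8]
grip_width: -0.0
```

```bash
cat > see.py <<'E'
from h import *
import sys
p=np.array([562.7,36.5]);a=np.radians(9.6);R=np.array([[np.cos(a),np.sin(a)],[-np.sin(a),np.cos(a)]])
s=robot.get_state(); T=np.array(s["position"])[:2]
print("t",s["time_s"],"tcp holder",(R@(T-p)).round(1),"F",np.round(s["contact_force"],1))
c=optics.capture("wrist"); np.save("w.npy",c,allow_pickle=True); save(c,sys.argv[1])
E
python3 see.py w2.png
```

```text
t 6.5 tcp holder [-61.4 -17.7] F [ 0.3 -0.3  9.8]
```

View pics/w2.png

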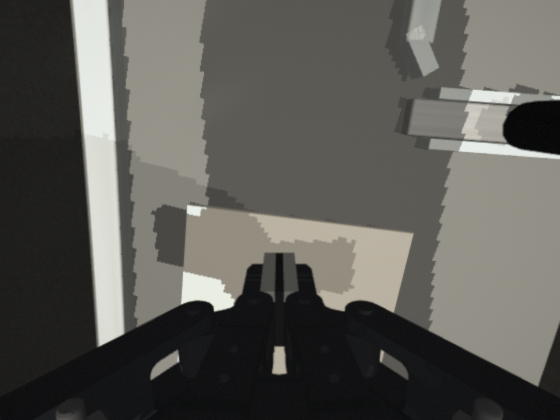

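Front corners at (188,206) and (412,233), and the rail's inner edge about (113,0) to (122,330).

```bash
cat > pl.py <<'E'
from h import *
import sys
c=np.load("w.npy",allow_pickle=True).item()
p=np.array([562.7,36.5]);a=np.radians(9.6);R=np.array([[np.cos(a),np.sin(a)],[-np.sin(a),np.cos(a)]])
v=list(map(float,sys.argv[1:]))
X=(onz(c,[v[:2],v[2:4]],26.6)[:,:2]-p)@R.T; d=X[0]-X[1]; th=-np.arctan2(d[0],d[1])
print(X.round(1).tolist(),"len",np.hypot(*d).round(1),"angle",np.degrees(th).round(1),"centre",(X.mean(0)-50*np.array([np.cos(th),np.sin(th)])).round(1))
if len(v)>4: print("rail",((onz(c,[v[4:6],v[6:8]],35.4)[:,:2]-p)@R.T).round(1).tolist())
E
python3 pl.py 188 206 412 233 113 0 122 330
```

```text
[[-34.7, 24.4], [-38.8, -74.6]] len 99.1 angle -2.4 centre [-86.7 -23. ]
rail [[39.1, 48.3], [-92.6, 50.8]]
```

{"api": "drive_tool", "payload": {
  "rows": "0 0 0.016 0 0 0 0;-0.053 -0.009 0.02 0 0 0 0;-0.107 -0.018 0.02 0 0 0 0;-0.107 -0.018 0.02 0 0 0 0;-0.107 -0.018 0.012 0 0 0 0;-0.107 -0.018 0.006 0 0 0 0;-0.107 -0.018 0.003 0 0 0 0;-0.107 -0.018 0.001 0 0 0 0;-0.107 -0.018 0 0 0 0 0;-0.107 -0.018 -0.001 0 0 0 0;-0.107 -0.018 -0.001 0 0 0 0"
}}

```text
time_s: 7.92
position: [478.2, 4.5, 26.7]
tcp_rot: [180.0, -0.1, 14.4]
contact_force: [-5.2, 0.0, 17.2]
grip_width: 0.003
```

{"api": "drive_tool", "payload": {
  "rows": "-0.002 0.014 0 0 0 0 0;-0.005 0.03 0 0 0 0 0;-0.008 0.046 0.001 0 0 0 0;-0.01 0.062 0.001 0 0 0 0;-0.013 0.078 0.001 0 0 0 0;-0.016 0.094 0.001 0 0 0 0;-0.018 0.106 0.001 0 0 0 0;-0.019 0.114 0.001 0 0 0 0;-0.019 0.114 0.001 0 0 0 0"
}}

```text
time_s: 9.05
position: [474.1, 32.3, 26.7]
tcp_rot: [179.9, -0.2, 14.4]
contact_force: [-0.0, -2.7, 10.3]
grip_width: -0.0
```

```bash
python3 see.py w3.png
```

```text
t 9.05 tcp holder [-88.   10.6] F [-0.  -2.7 10.3]
```

View pics/w3.png

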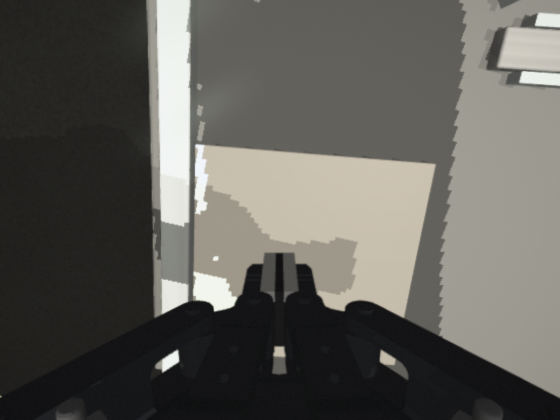

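Plate's left edge lies along the rail (about x=194). Front corners are at (196,145) and (435,164).

```bash
python3 pl.py 196 145 435 164 188 0 192 290
```

```text
[[-35.0, 49.7], [-34.5, -50.0]] len 99.6 angle 0.2 centre [-84.7  -0.3]
rail [[14.9, 51.0], [-96.7, 48.3]]
```

{"api": "drive_tool", "payload": {
  "rows": "0.01 0.002 -0.001 0 0 0 0;0.035 0.006 -0.001 0 0 0 0;0.065 0.012 -0.001 0 0 0 0;0.095 0.017 -0.001 0 0 0 0;0.125 0.022 -0.001 0 0 0 0;0.155 0.028 -0.001 0 0 0 0;0.185 0.033 -0.001 0 0 0 0;0.215 0.038 -0.001 0 0 0 0;0.236 0.042 -0.001 0 0 0 0;0.236 0.042 -0.001 0 0 0 0"
}}

```text
time_s: 10.35
position: [533.3, 42.5, 26.7]
tcp_rot: [179.9, -0.2, 14.4]
contact_force: [-0.2, -3.6, 13.1]
grip_width: 0.001
```

```bash
python3 see.py w4.png
```

```text
t 10.35 tcp holder [-28.   10.8] F [-0.2 -3.6 13.1]
```

View pics/w4.png

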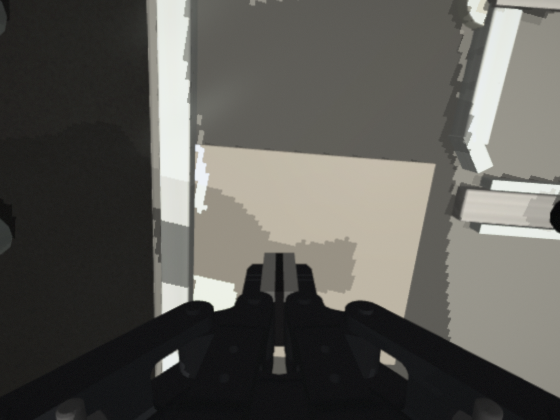

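The plate travelled with the finger without slip: corners still at (196,146) and (435,163).

{"api": "drive_tool", "payload": {
  "rows": "0.01 0.002 -0.001 0 0 0 0;0.035 0.006 -0.001 0 0 0 0;0.065 0.012 -0.001 0 0 0 0;0.095 0.017 -0.001 0 0 0 0;0.125 0.022 -0.001 0 0 0 0;0.155 0.027 -0.001 0 0 0 0;0.177 0.031 -0.001 0 0 0 0;0.177 0.031 -0.001 0 0 0 0"
}}

```text
time_s: 11.4
position: [577.7, 50.1, 26.8]
tcp_rot: [179.9, -0.2, 14.3]
contact_force: [-0.4, -4.5, 14.0]
grip_width: 0.001
```

{"api": "drive_tool", "payload": {
  "rows": "0.01 0.002 -0.001 0 0 0 0;0.03 0.005 -0.001 0 0 0 0;0.05 0.008 -0.001 0 0 0 0;0.07 0.012 -0.001 0 0 0 0;0.09 0.015 -0.001 0 0 0 0;0.11 0.018 -0.001 0 0 0 0;0.13 0.022 -0.001 0 0 0 0;0.15 0.025 -0.001 0 0 0 0;0.15 0.025 -0.001 0 0 0 0"
}}

```text
time_s: 12.52
position: [614.9, 56.4, 26.8]
tcp_rot: [179.9, -0.1, 14.3]
contact_force: [-3.3, -4.0, 16.7]
grip_width: 0.002
```

```bash
python3 see.py w5.png
```

```text
t 12.525 tcp holder [54.8 10.9] F [-3.3 -4.  16.7]
```

View pics/w5.png

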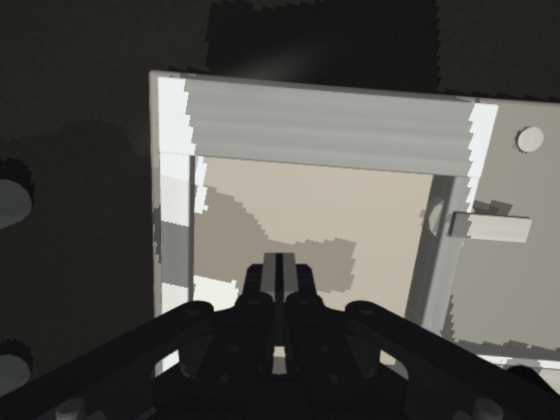

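The front edge is now under the bridge and past the roller at (435,220). Next is the last 12 mm to the stop.

{"api": "drive_tool", "payload": {
  "rows": "0.01 0.002 0 0 0 0 0;0.022 0.004 0 0 0 0 0;0.034 0.006 0 0 0 0 0;0.046 0.008 0 0 0 0 0;0.054 0.009 0 0 0 0 0;0.06 0.01 0 0 0 0 0;0.06 0.01 0 0 0 0 0"
}}

```text
time_s: 13.45
position: [629.0, 59.2, 26.8]
tcp_rot: [179.9, -0.1, 14.4]
contact_force: [-6.4, -3.2, 19.0]
grip_width: 0.001
```

{"api": "drive_tool", "payload": {
  "rows": "0.008 0.001 0.001 0 0 0 0;0.016 0.002 0.001 0 0 0 0;0.016 0.002 0.001 0 0 0 0"
}}

```text
time_s: 13.82
position: [632.8, 60.3, 26.8]
tcp_rot: [180.0, -0.1, 14.4]
contact_force: [-6.3, -1.2, 17.1]
grip_width: -0.003
```

```bash
python3 see.py w6.png
```

```text
t 13.825 tcp holder [73.1 11.7] F [-6.3 -1.2 17.1]
```

{"api": "drive_tool", "payload": {
  "rows": "0 0 0.02 0 0 0 0;0 0 0.16 0 0 0 0;-0.1 -0.2 0.3 0 0 0 0;-0.3 -0.4 0.3 0 0 0 0;-0.3 -0.4 0.3 0 0 0 0;-0.3 -0.4 0.3 0 0 0 0"
}}

```text
time_s: 14.62
position: [556.9, -40.3, 100.1]
tcp_rot: [180.0, -0.0, 14.3]
contact_force: [0.5, 0.6, -0.4]
grip_width: -0.001
```

```bash
python3 see.py w7.png
```

```text
t 14.625 tcp holder [-18.6 -74.7] F [ 0.5  0.6 -0.4]
```

View pics/w7.png

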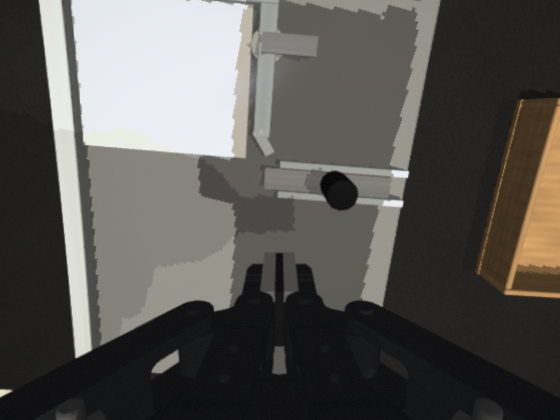

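Rear edge of the plate from (85,146) to (245,157), bolt tip (264,167)–(264,188), knob top about (343,190).

```bash
python3 - <<'E'
from h import *
c=np.load("w.npy",allow_pickle=True).item()
p=np.array([562.7,36.5]);a=np.radians(9.6);R=np.array([[np.cos(a),np.sin(a)],[-np.sin(a),np.cos(a)]])
q=lambda uv,z:((onz(c,uv,z)[:,:2]-p)@R.T).round(1).tolist()
print("rear edge",q([(85,146),(245,157)],26.6),"bar",q([(264,167),(264,188)],31.6),"knob",q([(343,192)],63.6),"rail",q([(45,0),(75,200)],35.6))
print("wall end",q([(259,132)],35.6))
E
```

```text
rear edge [[19.8, 49.3], [21.5, -49.7]] bar [[17.0, -62.2], [3.7, -63.1]] knob [[12.1, -106.5]] rail [[95.7, 58.7], [-12.8, 53.0]]
wall end [[38.1, -57.9]]
```

{"api": "drive_tool", "payload": {
  "rows": "0.16 -0.242 0 0 0 -0.168 0;0.16 -0.242 0 0 0 -0.168 0;0.16 -0.242 0 0 0 -0.168 0;0.16 -0.242 -0.12 0 0 -0.168 0;0.16 -0.242 -0.228 0 0 -0.168 0;0.16 -0.242 -0.228 0 0 -0.168 0"
}}

```text
time_s: 15.42
position: [595.3, -97.7, 41.1]
tcp_rot: [-179.9, 0.2, 9.8]
contact_force: [0.9, 0.4, 0.6]
grip_width: 0.001
```

{"api": "drive_tool", "payload": {
  "rows": "-0.003 0.015 0 0 0 0 0;-0.007 0.04 0 0 0 0 0;-0.012 0.07 0 0 0 0 0;-0.017 0.1 0 0 0 0 0;-0.022 0.13 0 0 0 0 0;-0.027 0.16 0 0 0 0 0;-0.03 0.178 0 0 0 0 0;-0.03 0.178 0 0 0 0 0"
}}

```text
time_s: 16.42
position: [589.2, -55.0, 42.9]
tcp_rot: [-180.0, 0.0, 9.6]
contact_force: [-0.5, 0.1, -0.1]
grip_width: 0.002
```

{"api": "drive_tool", "payload": {
  "rows": "-0.003 0.016 0 0 0 0 0;-0.005 0.03 0 0 0 0 0;-0.007 0.04 0 0 0 0 0;-0.007 0.04 0 0 0 0 0"
}}

```text
time_s: 16.92
position: [588.0, -49.7, 43.0]
tcp_rot: [179.8, 0.0, 9.4]
contact_force: [2.3, -12.2, -1.8]
grip_width: -0.0
```

```bash
python3 see.py w8.png
```

```text
t 16.925 tcp holder [ 10.6 -89.2] F [  2.3 -12.2  -1.8]
```

View pics/w8.png

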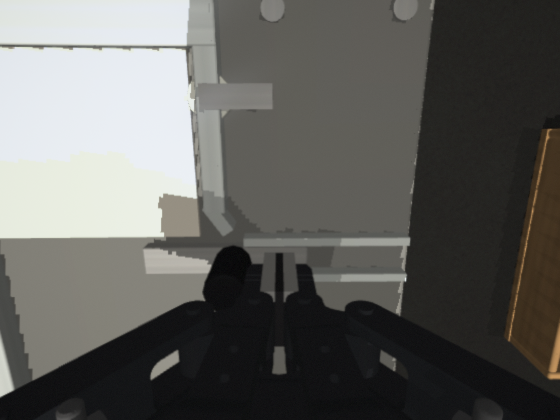

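The bolt reached its stop: 12 N, with the finger at y = -89 mm against an expected -88.5. The bar tip is at (147,258), behind the plate's rear edge. I'm backing off now.

{"api": "drive_tool", "payload": {
  "rows": "0.005 -0.03 0 0 0 0 0;0.013 -0.08 0 0 0 0 0;0.013 -0.08 0.1 0 0 0 0;0 -0.08 0.25 0 0 0 0;-0.2 -0.1 0.4 0 0 0 0;-0.3 -0.1 0.5 0 0 0 0;-0.3 -0.1 0.5 0 0 0 0;-0.3 -0.1 0.5 0 0 0 0"
}}

```text
time_s: 17.98
position: [513.0, -70.9, 167.7]
tcp_rot: [-180.0, -0.0, 9.6]
contact_force: [0.2, -0.6, 0.3]
grip_width: -0.002
```

```bash
python3 see.py w9.png; python3 - <<'E'
from h import *
c=np.load("w.npy",allow_pickle=True).item(); X=[]
p=np.array([562.7,36.5]);a=np.radians(9.6);C,S=np.cos(a),np.sin(a)
for h in [(9,-65,48.6+15),(2,-21,31.6),(16,-21,31.6),(20,-48,26.6),(20,52,26.6)]:
    X.append([p[0]+C*h[0]-S*h[1],p[1]+S*h[0]+C*h[1],h[2]])
print(proj(c,X).round(0))
im=c["image"].copy()
for u,v in proj(c,X).round().astype(int): cv2.circle(im,(int(u),int(v)),2,(255,0,0),-1)
cv2.imwrite("pics/w9.png",cv2.resize(im[:,:,::-1],None,fx=1.4,fy=1.4))
E
```

```text
t 17.975 tcp holder [-66.9 -97.6] F [ 0.2 -0.6  0.3]
[[232. 102.]
 [181. 112.]
 [180.  93.]
 [216.  88.]
 [ 86.  87.]]
```

View pics/w9.png

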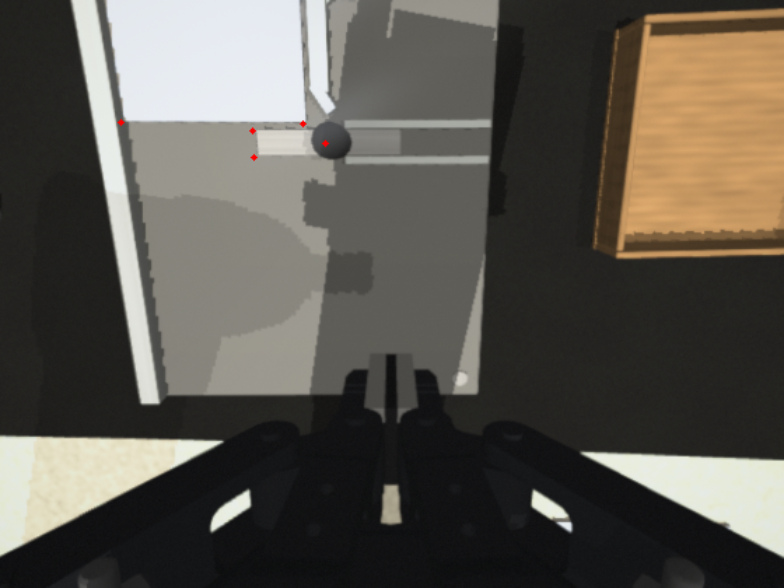

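The plate's rear edge sits on the predicted line. The bolt tip shows about 2–3 mm short of its mark, so I'm checking it in numbers.

```bash
python3 - <<'E'
from h import *
c=np.load("w.npy",allow_pickle=True).item()
p=np.array([562.7,36.5]);a=np.radians(9.6);R=np.array([[np.cos(a),np.sin(a)],[-np.sin(a),np.cos(a)]])
q=lambda uv,z:((onz(c,np.array(uv)/1.4,z)[:,:2]-p)@R.T).round(1).tolist()
print("tip",q([(257,131),(257,154)],31.6),"knob",q([(332,140)],63.6),"bar end",q([(401,142)],31.6),"rail",q([(107,50),(144,250)],35.6),"deckR",q([(497,50),(478,394)],23.6),"strip ends",q([(345,125),(345,160),(490,124),(490,160)],31.6))
E
```

```text
tip [[15.5, -23.8], [3.5, -22.8]] knob [[10.0, -68.6]] bar end [[10.0, -103.1]] rail [[54.0, 48.6], [-50.1, 45.4]] deckR [[57.2, -154.8], [-149.0, -155.3]] strip ends [[18.8, -72.3], [0.4, -71.8], [19.2, -151.8], [0.3, -153.0]]
```

The guide strips are fixed and read 2.2 mm low in this view. Corrected for that, the tip is at -21.1 mm and the bar end at -101 mm, which is fully across (joint about 0.045). The 12 N stop contact agrees.

```bash
python3 -c "
from bench import job_done; print(job_done())"
```

```text
the job is handed in; nothing more can be done
None
```

I dragged the glass plate with a light fingertip press until it was square against the long rail. I then slid it under the bridge and past the roller to the end stop, pushed the bolt across by its knob, backed off and handed the job in at about 18 s. The hand-in gave no verdict.

- **Plate:** The rear edge measured x = 19.8 to 21.5 mm, where 20 is home, and sat on the predicted line again after the bolt push. The finger slipped against the stop at a steady 6 N. The highest press I read was 19 N (limit 40 N), though force was only read at the end of each move.
- **Bolt:** It met its stop at about 12 N. The bolt tip first looked 2–3 mm short, but the fixed guide strips in the same picture were off by the same 2.2 mm. Corrected, the tip is at about y = -21 mm, which is fully across.
- **Frame error:** The rail readings varied by 1 to 7 mm between views, so I trusted contact forces and nearby features over absolute positions. In the last view I did not re-check the plate's position across the lane. The roller should be holding it against the rail.
- **Vials and box:** The arm never went near them, but I did not re-measure their positions.

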